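Warm the medium cups

TASK

Get the warmer ready for the morning: lift the clear cover off it, take the small cup that was left inside out and stand it upright on the counter, and stand every medium-size cup (the middle one of the three sizes; there may be two or three of them) upright on the black hotplate. Then put the cover back over them, sitting flat and square on the hotplate without overhanging it, and only after that press the knob down and turn it clockwise until it springs up at on. Leave the large cups, the other small cup and the jam jar where they are.

Things in the scene. Friction and masses are not known exactly. Their poses are not given: they have to be found in the camera images.
- warmer: fixed cup warmer, a flat appliance 35 mm high. Origin on the counter under the centre of its black hotplate (180 mm along x, 360 mm along y, top at z = 35 mm); the metal case is 190 mm along its x and spans y = -290 to +190 mm, the part at negative y carrying the knob.
- cover: clear box cover, open below, 140 (x) x 320 (y) x 80 mm high outside, walls and top 4 mm, 0.45 kg; origin at the centre of its open lower rim, z up. Steel bar handle: round, 10 mm thick, 110 mm long along y, centre line 115 mm above the origin, 30 mm gap below. Starts on the hotplate over a small cup; the counter at the robot's left (+y), nearer than the warmer, is free to lay it on.
- small2: white porcelain cup with one ear handle, small size: 51 mm outside diameter, 49 mm tall, wall 3.5 mm, origin at the centre of its underside, z up; the handle sticks out 24 mm beyond the wall along its +y, from 12 to 42 mm above its underside. This one starts under the cover, on the hotplate, where it does not belong.
- small1: white porcelain cup with one ear handle, small size: 51 mm outside diameter, 49 mm tall, wall 3.5 mm, origin at the centre of its underside, z up; the handle sticks out 24 mm beyond the wall along its +y, from 12 to 42 mm above its underside. Stands on the counter; not wanted.
- large1: white porcelain cup with one ear handle, large size: 73 mm outside diameter, 71 mm tall, wall 3.5 mm, origin at the centre of its underside, z up; the handle sticks out 24 mm beyond the wall along its +y, from 17 to 61 mm above its underside. Stands on the counter; not wanted.
- large2: white porcelain cup with one ear handle, large size: 73 mm outside diameter, 71 mm tall, wall 3.5 mm, origin at the centre of its underside, z up; the handle sticks out 24 mm beyond the wall along its +y, from 17 to 61 mm above its underside. Stands on the counter; not wanted.
- knob_grip (a point): point on the knob's axis in the middle of its bar grip, 75 mm above the counter when the knob is up; the bar is 14 mm thick, 48 mm long (along this point's x) and 30 mm tall (15 mm above and below this point), over a round skirt of 25 mm radius. The axis is vertical, 235 mm from the warmer's origin along its -y.
- press (a joint): how far the sprung knob is pressed down, m: 0 up, 0.008 fully down (about 4 N to start, 10 N fully down). It springs up when let go at off or at on.
- turn (a joint): angle of the knob, rad, growing clockwise seen from above: 0 off, 1.2 on (its end stop). Up, it is locked at off (0 to 0.1) or on (above 1.05); it turns only while pressed at least 6 mm.
- jam: jam jar, 60 mm diameter, 75 mm tall, origin under its centre; bystander
- medium1: white porcelain cup with one ear handle, medium size: 62 mm outside diameter, 60 mm tall, wall 3.5 mm, origin at the centre of its underside, z up; the handle sticks out 24 mm beyond the wall along its +y, from 14 to 52 mm above its underside. To be warmed. May be absent.
- medium2: white porcelain cup with one ear handle, medium size: 62 mm outside diameter, 60 mm tall, wall 3.5 mm, origin at the centre of its underside, z up; the handle sticks out 24 mm beyond the wall along its +y, from 14 to 52 mm above its underside. To be warmed. May be absent.
- medium3: white porcelain cup with one ear handle, medium size: 62 mm outside diameter, 60 mm tall, wall 3.5 mm, origin at the centre of its underside, z up; the handle sticks out 24 mm beyond the wall along its +y, from 14 to 52 mm above its underside. To be warmed. May be absent.
Things that resemble listed ones, but are neither listed nor needed, are in the scene too. What is shaped like the medium1 but orange is not meant.

How it is judged:
By the outcome, as a careful person would: the job done as asked, in the order asked, and still so for the second after the job is handed in, with the robot touching nothing.
Of medium1, medium2, medium3 only 2 to 3 are there at a start; the rules pass over those that are not, and their reading is None.
At some moment in a run one of medium1, medium2, medium3 may be knocked a few centimetres aside while the robot is not near it.
It also fails if it takes over 208 s, if anything falls off the work surface, if the arm or the gripper's body presses on something with over 40 N, if the wrist force passes 120 N, or if a joint passes its speed limit or range.

ROBOT

A 6-joint arm with a two-finger parallel gripper is mounted at the origin on the work surface. World frame = base frame: x ahead of the robot, y to its left, z up, the work surface at z = 0. Lengths are in mm, angles in degrees, forces in N, time in s.
With the tool pointing down it reaches from about 300 to 825 mm from the base axis. Payload 5.4 kg.
Tool frame: the origin (TCP) lies on the mounting face of the last link; the fingertips stand 190 mm ahead of it and the grasp point (between the pads) lies 171 mm ahead of it; z points along the fingers, y is the line along which they close (so a half turn about z gives the same grasp; the last joint's range is limited). The gripper opens to 92 mm and grips with 3 to 60 N. Pads are 20 mm wide; open, the fingers measure 128 mm over their backs; the gripper's body (75 mm by 189 mm) begins 69 mm behind the grasp point.
Start: joints at [-84.689, 9.076, 91.501, -0, 79.423, -12.038], TCP at [171.438, -548.832, 404.701] pointing down, gripper open.
Joint ranges: [-166.64, 166.64], [-54.1, 131.32], [10.49, 154.53], [-73.88, 253.88], [9.74, 151.15], [-171.62, 171.62]. Speed limits (degrees/s): [147.25, 147.25, 180, 180, 180, 180].

INTERFACE

Orientations are given as [roll, pitch, yaw] about the fixed x, y, z axes, in that order (R = Rz(yaw) Ry(pitch) Rx(roll)).
In Python, from station import r, imaging gives the robot as it stands.
- The arm moves only by the tool drive_tool, never from a script. Its argument "moves" is a list of rows, each a list of 2 entries, a list of its own where there are three numbers: the shift along the world's x, y, z normalised to -1 to 1, where 1 is 20 cm, then the turn, a rotation vector about the world's x, y, z normalised to -1 to 1, where 1 is 0.12 rad. A call has 1 to 12 rows; each row shifts and turns the commanded pose from where the row before left it; what a row does not reach is not made up. A row lasts 1/10 s, in which the tool goes at most 50 mm and 8.59 degrees, less where a joint would pass 70% of its speed; a pose out of reach is approached as far as the arm can. A call with a number of a shift or a turn outside -1 to 1 is refused whole. A call with a gripper value outside its range is refused whole. "fingers" is the closure, from 0 (fully open) to 1 (shut), set as the call begins (left out, the last holds). The fingers move at their own pace and stop on an object; the grip force is fixed at half the most. Time passes only in rows, so rows that do not move let the fingers close. It gives the time, the measured TCP pose, the force, the opening and the grip force at its end, in the units of the state.
- r.state(): the state, without advancing time (a new reading comes with each control period).
- imaging.capture(name): name is "scene" or "top"; returns a dict with "img" (420x560x3 uint8, red, green, blue), "fx", "fy", "cx", "cy" (pixels), "T" (4x4, takes a point from camera to world coordinates). Camera axes: x right, y down, z forward; pixel columns grow to the right and rows downward; lengths in mm; the calibration is good to about 2 mm. A picture is of the moment at which its call begins. There is no depth.
- r.sign_off(): hands the job in; it is judged then, once.
Trained networks look in the newest picture that a camera, given by its name, has taken for a name from the list of things; names that differ only in an ending like _2 or _b are one class to them, and where a whole thing is asked for, a point or a joint stands for the part that bears it (a point fixed in the world has none). Each returns a list of dicts, best first, with "p" (0 to 1); they miss things now and then, are a little off and sometimes report something else, mostly with a low value. They report only what shows in the picture. A call takes as long as a camera call. They do not tell look-alikes from the thing itself.
- imaging.recognise(camera, target): "centre" ([x, y, z] in mm, in world coordinates, good to about 4 mm: the middle of the surface that is visible of it).
- imaging.mark_of(camera, target): "centre" ([x, y, z] in mm, in world coordinates, good to about 4 mm: a listed point, or the origin of a listed thing).
The state is a dict: "clock": time; "qpos": joint angles; "dq": joint speeds; "joint_efforts": joint torques, N m; "ee_pos": TCP position; "tcp_rot": TCP orientation; "contact_force": force on the tool from outside, world axes, zero at the start; "torque": the same for the moment, N m; "width": finger opening in mm; "grasp_force": force on a finger pad.
Only numpy, scipy, OpenCV 4.12 (cv2) and the standard library are available. Lean on these libraries where they do the work, as an engineer would, in place of code of your own. Each camera call takes 0.05 s, during which the arm holds its last target. There are 200 camera calls.

## Working session

There is one attempt and no reset: what is moved stays moved. The work goes in short steps, Python scripts to look and compute and a tool call to move; the robot and the scene stay as the last step left them, time stands still between calls to the robot, and variables do not carry over. Pictures are saved under pics/ and viewed, at most 14 in all, crops included, and the job is handed in when it is done.

Besides the shell and the picture viewer there is one more tool, called after ">>>" by a JSON object that holds its "op" and its "data", one argument or row to a line. drive_tool: Moves the arm, as the interface text tells. Scaled input: -1 to 1 covers 20 cm each way for a shift and 0.12 rad each way for a turn. Its arguments: {"type":"object","properties":{"moves":{"type":"array"},"fingers":{"type":"number"}},"required":["moves"]}

```bash
mkdir -p pics; ls
cat > h.py <<'E'
import numpy as np, cv2
from station import r, imaging
def cap(n, f=None):
    c=imaging.capture(n)
    if f: cv2.imwrite('pics/'+f, c['img'][:,:,::-1])
    return c
def ray(c,u,v,z):
    d=c['T'][:3,:3]@np.array([(u-c['cx'])/c['fx'],(v-c['cy'])/c['fy'],1]); o=c['T'][:3,3]
    return o+d*(z-o[2])/d[2]
def proj(c,p):
    q=np.linalg.inv(c['T'])@np.append(p,1); return c['fx']*q[0]/q[2]+c['cx'], c['fy']*q[1]/q[2]+c['cy']
E
python3 - <<'E'
from h import *
np.set_printoptions(precision=1,suppress=True)
for n in ('scene','top'):
    c=cap(n,n+'0.png'); print(n,c['fx'],c['T'])
    for t in ['warmer','cover','small1','medium1','large1','jam','knob_grip']:
        for d in imaging.mark_of(n,t): print(t,np.round(d['centre']),round(d['p'],2),np.round(proj(c,d['centre'])))
print(r.state())
E
```

```text
pics
scene 445.77418614447566 [[  -0.6    0.4   -0.7 1232. ]
 [   0.8    0.3   -0.5  370.8]
 [   0.    -0.8   -0.5  675.9]
 [   0.     0.     0.     1. ]]
cover [666.  90.  32.] 0.56 [353. 323.]
small1 [455. -20.   0.] 0.9 [359. 261.]
medium1 [ 457. -301.   -0.] 0.98 [270. 221.]
medium1 [ 331. -302.   -0.] 0.76 [298. 202.]
medium1 [ 524. -587.   -0.] 0.75 [183. 196.]
medium1 [ 409. -521.   -1.] 0.62 [226. 189.]
medium1 [ 527. -441.   -2.] 0.59 [217. 214.]
large1 [ 581. -337.    1.] 0.83 [229. 235.]
large1 [445.  96.   2.] 0.59 [405. 278.]
jam [ 704. -358.   -1.] 0.94 [188. 255.]
knob_grip [ 672. -138.   72.] 0.97 [263. 262.]
knob_grip [ 458. -300.   -1.] 0.25 [270. 221.]
top 380.40318701115024 [[   0.    -1.     0.1  420.4]
 [  -1.    -0.    -0.  -205.5]
 [   0.    -0.1   -1.  1025.4]
 [   0.     0.     0.     1. ]]
cover [673.  89.  38.] 0.66 [165. 154.]
cover [452. -17.  -4.] 0.42 [204. 239.]
small1 [450. -18.  -1.] 0.62 [205. 240.]
medium1 [ 525. -588.   -2.] 0.86 [415. 219.]
medium1 [ 329. -297.   -3.] 0.84 [307. 288.]
medium1 [ 410. -516.    5.] 0.78 [390. 260.]
medium1 [ 527. -443.    1.] 0.68 [363. 216.]
medium1 [ 460. -303.   -1.] 0.6 [311. 240.]
large1 [ 576. -336.    0.] 0.88 [324. 197.]
large1 [442. 101.  -4.] 0.68 [160. 242.]
jam [ 700. -354.    5.] 0.78 [331. 152.]
jam [452. -16.   0.] 0.6 [204. 239.]
knob_grip [ 675. -139.   73.] 0.54 [251. 152.]
{'clock': 0.8, 'qpos': array([-84.7,   9.1,  91.5,   0. ,  79.4, -12. ]), 'dq': array([ 0. , -0. ,  0. ,  0.1, -0. ,  0.1]), 'joint_efforts': array([ -0. , -38.6, -32.2,   0.1,   0. ,  -0. ]), 'ee_pos': array([ 171.4, -548.8,  404.7]), 'tcp_rot': array([180. ,   0. ,  17.3]), 'contact_force': array([-0.5,  0.4, -0.2]), 'torque': array([-0., -0., -0.]), 'grasp_force': 0.0, 'width': 91.21842618312705}
```

```bash
sleep 1
python3 -c "
import cv2
for n in('scene','top'):
    a=cv2.imread('pics/%s0.png'%n); a=a[110:410,100:500]; cv2.imwrite('pics/%s0c.png'%n,cv2.resize(a,None,fx=2,fy=2,interpolation=2))"
```

```text
(no output)
```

View pics/scene0c.png

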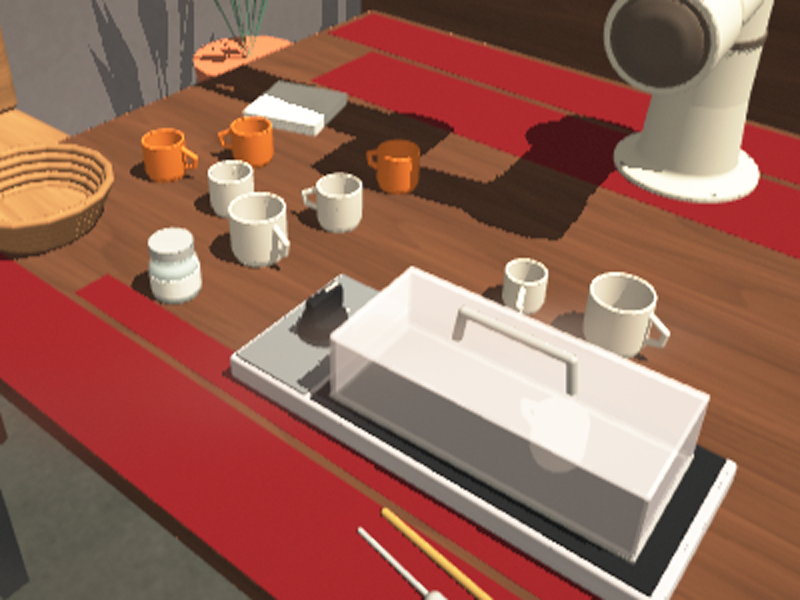

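View pics/top0c.png

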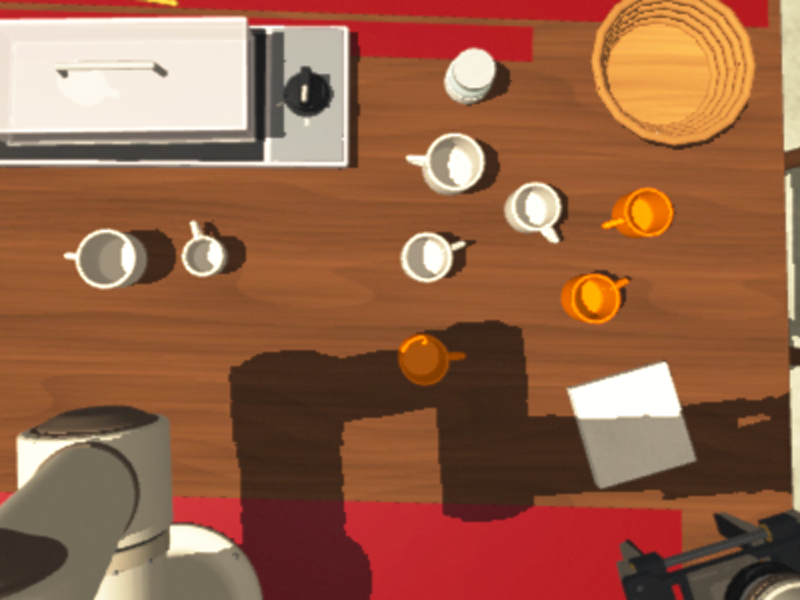

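The scene view shows the cover on the hotplate with the small cup inside it, and the knob at about crop (325,310). Two white medium cups stand at about (458,-302) and (527,-442), and three orange cups are not wanted. The top view agrees; the cover handle runs along y from (60,68) to (163,68). Next I'll overlay the model outlines to refine the poses.

```bash
cat >> h.py <<'E'
def box(p,yaw,x0,x1,y0,y1,z):
    a=np.radians(yaw); R=np.array([[np.cos(a),-np.sin(a)],[np.sin(a),np.cos(a)]])
    return [np.append(np.array(p)+R@np.array(q),z) for q in((x0,y0),(x1,y0),(x1,y1),(x0,y1))]
def draw(img,c,pts,col,s,u0,v0,closed=True):
    P=np.array([[(proj(c,p)[0]-u0+.5)*s,(proj(c,p)[1]-v0+.5)*s] for p in pts]).round().astype(np.int32)
    cv2.polylines(img,[P],closed,col,1)
E
cat > ov.py <<'E'
from h import *
import sys
def overlay(W,wy,C,cy,tag,crops={'top':(0,115,270,140),'scene':(210,230,270,195)},s=2.9,cz=35):
    for n in crops:
        c=cap(n); u,v,w,h=crops[n]
        im=cv2.resize(c['img'][v:v+h,u:u+w,::-1],None,fx=s,fy=s,interpolation=cv2.INTER_CUBIC)
        draw(im,c,box(W,wy,-95,95,-290,190,35),(0,255,0),s,u,v)
        draw(im,c,box(W,wy,-90,90,-180,180,35),(255,0,0),s,u,v)
        if C is not None:
            draw(im,c,box(C,cy,-70,70,-160,160,cz),(0,0,255),s,u,v)
            draw(im,c,box(C,cy,-70,70,-160,160,cz+80),(0,255,255),s,u,v)
            draw(im,c,box(C,cy,0,0,-55,55,cz+115)[::2],(255,0,255),s,u,v,False)
        cv2.imwrite('pics/%s_%s.png'%(tag,n),im)
E
python3 -c "
from ov import *
overlay((673,97),0,(673,90),0,'ov1')
a=cv2.imread('pics/ov1_top.png');b=cv2.imread('pics/ov1_scene.png')
"
python3 - <<'E'
import cv2,numpy as np
a=cv2.imread('pics/ov1_top.png');b=cv2.imread('pics/ov1_scene.png');print(a.shape,b.shape)
f=cv2.imread('pics/top0.png');print(f.shape)
E
```

```text
(406, 783, 3) (551, 783, 3)
(420, 560, 3)
```

View pics/ov1_top.png

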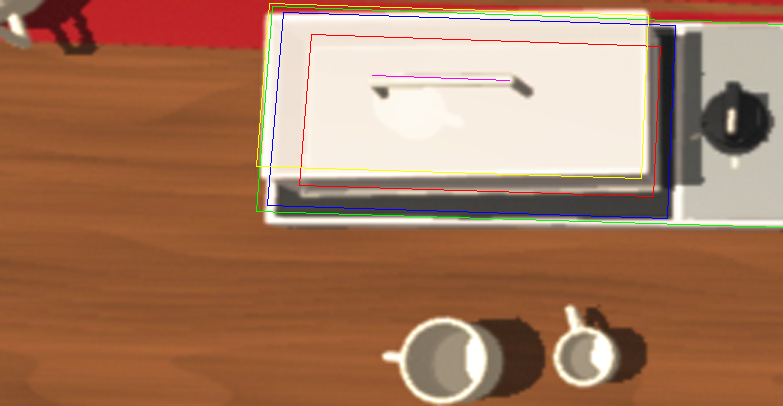

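View pics/ov1_scene.png

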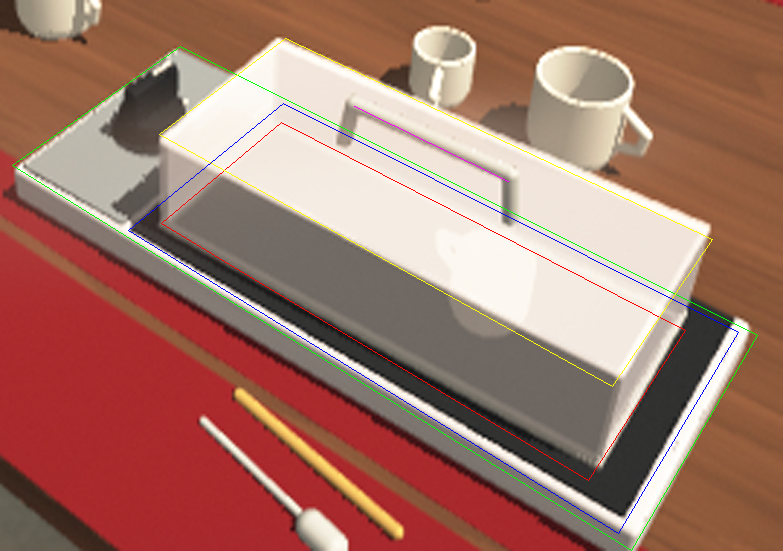

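View pics/top0.png

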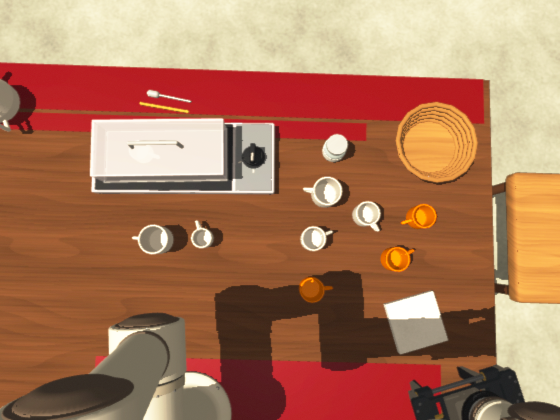

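Both overlays show the model about 1° of yaw and a few mm off. I'll fit the warmer and cover to corners read from the pictures: in the top overlay the hotplate is at (273,213), (673,218), (676,27), and in the scene overlay at (130,229), (620,516). The full top view shows only two white medium cups.

```bash
cat > fit.py <<'E'
from h import *
from scipy.optimize import least_squares
s=2.9; off={'top':(0,115),'scene':(210,230)}
cs={n:cap(n) for n in off}
def fit(obs,x0):
    def pts(x,o): 
        a=np.radians(x[2]); n,X,Y,Z,u,v=o
        return np.array(proj(cs[n],[x[0]+np.cos(a)*X-np.sin(a)*Y,x[1]+np.sin(a)*X+np.cos(a)*Y,Z+x[3]]))-(u/s+off[n][0]-.5,v/s+off[n][1]-.5)
    f=lambda x:np.ravel([pts(x,o) for o in obs])
    q=least_squares(f,x0,loss='soft_l1'); print(np.round(q.x,1)); print(np.round(q.fun.reshape(-1,2),1).tolist())
fit([('top',-90,180,35,273,213),('top',-90,-180,35,673,218),('top',90,-180,35,676,27),('scene',90,-180,35,130,229),('scene',90,180,35,620,516),('scene',-90,180,35,736,322),('scene',-95,-290,35,178,48),('scene',95,-290,35,15,167)],[673,97,0,0])
fit([('top',70,160,115,267,12),('top',70,-160,115,648,11),('top',-70,-160,115,644,178),('top',-70,160,115,263,177),
('scene',-70,-160,115,285,40),('scene',70,-160,115,160,135),('scene',70,160,115,618,378),('scene',-70,160,115,710,226),('scene',0,-53,150,350,98),('scene',0,53,150,517,175)],[673,90,0,0])
E
python3 fit.py
```

```text
[667.5  94.1   1.   -1.5]
[[-0.2, 0.8], [-0.5, 0.9], [0.1, 0.4], [-0.5, -0.0], [0.5, 2.1], [-0.1, 0.1], [-0.5, -1.0], [-1.3, -0.4]]
[ 6.691e+02  8.840e+01  1.600e+00 -2.000e-01]
[[0.4, 0.2], [-0.1, 1.3], [0.4, -0.3], [-1.1, -0.4], [-1.5, -1.1], [-0.4, 0.1], [0.5, -0.5], [0.4, 0.9], [2.2, 2.2], [-3.7, -0.5]]
```

>>> {"op": "drive_tool", "data": {
  "moves": [
    [[0.138, 0.177, 0], [0, 0, 0.9]],
    [[0.138, 0.177, 0], [0, 0, 0.9]],
    [[0.138, 0.177, 0], [0, 0, 0.9]],
    [[0.138, 0.177, 0], [0, 0, 0.9]],
    [[0.138, 0.177, 0], [0, 0, 0.9]],
    [[0.138, 0.177, 0], [0, 0, 0.9]],
    [[0.138, 0.177, 0], [0, 0, 0.9]],
    [[0.138, 0.177, 0], [0, 0, 0.9]],
    [[0.138, 0.177, 0], [0, 0, 0.9]],
    [[0.138, 0.177, 0], [0, 0, 0.9]],
    [[0.138, 0.177, 0], [0, 0, 0.9]],
    [[0.138, 0.177, 0], [0, 0, 0.9]]
  ],
  "fingers": 0
}}

```text
clock: 2.2
ee_pos: [503.5, -122.3, 405.0]
tcp_rot: [180.0, 0.0, 91.9]
contact_force: [0.1, 0.1, -0.2]
width: 91.8
grasp_force: 0.0
```

>>> {"op": "drive_tool", "data": {
  "moves": [
    [[0.138, 0.177, 0], [0, 0, 0]],
    [[0.138, 0.177, 0], [0, 0, 0]],
    [[0.138, 0.177, 0], [0, 0, 0]],
    [[0.138, 0.177, 0], [0, 0, 0]],
    [[0.138, 0.177, 0], [0, 0, 0]],
    [[0.138, 0.177, 0], [0, 0, 0]],
    [[0, 0, 0], [0, 0, 0]],
    [[0, 0, 0], [0, 0, 0]]
  ]
}}

```text
clock: 3.0
ee_pos: [668.4, 89.0, 404.0]
tcp_rot: [-179.9, 0.0, 91.7]
contact_force: [0.3, -0.5, -0.3]
width: 91.4
grasp_force: 0.0
```

>>> {"op": "drive_tool", "data": {
  "moves": [
    [[0, 0, -0.2], [0, 0, 0]],
    [[0, 0, -0.115], [0, 0, 0]],
    [[0, 0, -0.1], [0, 0, 0]],
    [[0, 0, 0], [0, 0, 0]]
  ]
}}

```text
clock: 3.4
ee_pos: [666.6, 86.9, 318.4]
tcp_rot: [-179.6, -0.0, 91.5]
contact_force: [0.4, 0.0, -0.2]
width: 91.6
grasp_force: 0.0
```

>>> {"op": "drive_tool", "data": {
  "moves": [
    [[0, 0, 0], [0, 0, 0]],
    [[0, 0, 0], [0, 0, 0]],
    [[0, 0, 0], [0, 0, 0]],
    [[0, 0, 0], [0, 0, 0]],
    [[0, 0, 0], [0, 0, 0]],
    [[0, 0, 0], [0, 0, 0]],
    [[0, 0, 0], [0, 0, 0]],
    [[0, 0, 0], [0, 0, 0]],
    [[0, 0, 0], [0, 0, 0]],
    [[0, 0, 0], [0, 0, 0]]
  ],
  "fingers": 1
}}

```text
clock: 4.4
ee_pos: [668.2, 88.4, 321.6]
tcp_rot: [-180.0, -0.0, 91.6]
contact_force: [0.9, 0.5, 0.2]
width: 14.0
grasp_force: 0.0
```

>>> {"op": "drive_tool", "data": {
  "moves": [
    [[0, 0, 0], [0, 0, 0]],
    [[0, 0, 0], [0, 0, 0]],
    [[0, 0, 0], [0, 0, 0]],
    [[0, 0, 0.02], [0, 0, 0]],
    [[0, 0, 0.02], [0, 0, 0]],
    [[0, 0, 0.02], [0, 0, 0]],
    [[0, 0, 0.03], [0, 0, 0]],
    [[0, 0, 0], [0, 0, 0]]
  ]
}}

```text
clock: 5.2
ee_pos: [668.6, 88.4, 341.1]
tcp_rot: [179.9, 0.0, 91.6]
contact_force: [0.5, -0.3, -4.3]
width: 9.1
grasp_force: 30.0
```

>>> {"op": "drive_tool", "data": {
  "moves": [
    [[0, 0, 0.08], [0, 0, 0]],
    [[0, 0, 0.1], [0, 0, 0]],
    [[0, 0, 0.1], [0, 0, 0]],
    [[0, 0, 0.1], [0, 0, 0]],
    [[0, 0, 0.07], [0, 0, 0]],
    [[0, 0, 0.03], [0, 0, 0]]
  ]
}}

```text
clock: 5.8
ee_pos: [668.4, 88.4, 438.5]
tcp_rot: [179.8, 0.0, 91.6]
contact_force: [-1.0, -0.4, -3.8]
width: 8.8
grasp_force: 30.0
```

>>> {"op": "drive_tool", "data": {
  "moves": [
    [[-0.06, 0.06, 0], [0, 0, 0]],
    [[-0.11, 0.12, 0], [0, 0, 0]],
    [[-0.13, 0.14, 0], [0, 0, 0]],
    [[-0.13, 0.14, 0], [0, 0, 0]],
    [[-0.13, 0.14, 0], [0, 0, 0]],
    [[-0.13, 0.14, 0], [0, 0, 0]],
    [[-0.13, 0.15, 0], [0, 0, 0]],
    [[-0.13, 0.15, 0], [0, 0, 0]],
    [[-0.13, 0.15, 0], [0, 0, 0]],
    [[-0.13, 0.15, 0], [0, 0, 0]],
    [[-0.09, 0.1, 0], [0, 0, 0]],
    [[-0.04, 0.04, 0], [0, 0, 0]]
  ]
}}

```text
clock: 7.0
ee_pos: [398.3, 385.9, 435.3]
tcp_rot: [-179.9, -0.0, 91.8]
contact_force: [0.7, -0.6, -4.5]
width: 8.7
grasp_force: 30.0
```

>>> {"op": "drive_tool", "data": {
  "moves": [
    [[0, 0, -0.08], [0, 0, 0]],
    [[0, 0, -0.15], [0, 0, 0]],
    [[0, 0, -0.15], [0, 0, 0]],
    [[0, 0, -0.12], [0, 0, 0]],
    [[0, 0, -0.1], [0, 0, 0]],
    [[0, 0, -0.05], [0, 0, 0]],
    [[0, 0, 0], [0, 0, 0]],
    [[0, 0, 0], [0, 0, 0]]
  ]
}}

```text
clock: 7.8
ee_pos: [400.8, 384.4, 306.6]
tcp_rot: [179.9, -0.0, 91.6]
contact_force: [0.7, -0.3, -4.1]
width: 8.6
grasp_force: 30.0
```

>>> {"op": "drive_tool", "data": {
  "moves": [
    [[0, 0, -0.03], [0, 0, 0]],
    [[0, 0, -0.03], [0, 0, 0]],
    [[0, 0, -0.02], [0, 0, 0]],
    [[0, 0, -0.015], [0, 0, 0]],
    [[0, 0, 0], [0, 0, 0]]
  ]
}}

```text
clock: 8.3
ee_pos: [400.2, 384.4, 286.6]
tcp_rot: [-180.0, 0.0, 91.6]
contact_force: [-0.1, 0.1, -3.8]
width: 9.2
grasp_force: 30.0
```

>>> {"op": "drive_tool", "data": {
  "moves": [
    [[0, 0, -0.006], [0, 0, 0]],
    [[0, 0, -0.004], [0, 0, 0]],
    [[0, 0, 0], [0, 0, 0]]
  ]
}}

```text
clock: 8.6
ee_pos: [400.4, 384.5, 286.4]
tcp_rot: [180.0, 0.0, 91.6]
contact_force: [-4.9, -3.6, 7.2]
width: 9.4
grasp_force: 30.0
```

>>> {"op": "drive_tool", "data": {
  "moves": [
    [[0, 0, 0], [0, 0, 0]],
    [[0, 0, 0], [0, 0, 0]],
    [[0, 0, 0], [0, 0, 0]],
    [[0, 0, 0], [0, 0, 0]],
    [[0, 0, 0], [0, 0, 0]],
    [[0, 0, 0], [0, 0, 0]],
    [[0, 0, 0.15], [0, 0, 0]],
    [[0, 0, 0.25], [0, 0, 0]],
    [[0, 0, 0.2], [0, 0, 0]]
  ],
  "fingers": 0
}}

```text
clock: 9.5
ee_pos: [400.2, 384.3, 406.7]
tcp_rot: [180.0, -0.0, 91.6]
contact_force: [1.5, 0.8, -0.1]
width: 78.6
grasp_force: 0.0
```

Run:
```python
from h import *
np.set_printoptions(precision=1,suppress=True)
ims=[]
for n in ('top','scene'):
    c=cap(n); ims.append(c['img'])
    for t in ['warmer','cover','small2','medium1']:
        for d in imaging.mark_of(n,t): print(n,t,np.round(d['centre']),round(d['p'],2),np.round(proj(c,d['centre'])))
a,b=ims
im=np.hstack([a[100:400,0:400],b[170:370,150:550][:200].repeat(1,0) if 0 else cv2.resize(b[180:420,180:500],(400,300))])
cv2.imwrite('pics/a2.png',im[:,:,::-1])
```

```text
top warmer [665.  92.  -0.] 0.85 [168. 160.]
top cover [406. 388.   5.] 0.8 [ 50. 252.]
top small2 [452. -18.  -1.] 0.9 [205. 239.]
top small2 [669. 144.  37.] 0.89 [144. 155.]
top small2 [ 457. -304.   -1.] 0.58 [311. 240.]
top medium1 [ 525. -440.    3.] 0.97 [362. 217.]
top medium1 [ 524. -589.   -1.] 0.97 [416. 219.]
top medium1 [ 331. -298.   -4.] 0.95 [308. 288.]
top medium1 [ 411. -516.    1.] 0.87 [389. 260.]
scene warmer [667.  94.  -1.] 0.81 [353. 336.]
scene cover [401. 387.   0.] 0.76 [547. 329.]
scene small2 [668. 141.  37.] 0.84 [376. 335.]
scene small2 [456. -19.  -1.] 0.64 [359. 262.]
scene small2 [ 702. -357.   -1.] 0.61 [188. 255.]
scene medium1 [ 459. -301.    1.] 0.81 [270. 220.]
scene medium1 [ 412. -519.    2.] 0.77 [226. 189.]
scene medium1 [ 331. -302.   -1.] 0.72 [298. 202.]
scene medium1 [ 527. -443.   -2.] 0.71 [216. 214.]
```

View pics/a2.png

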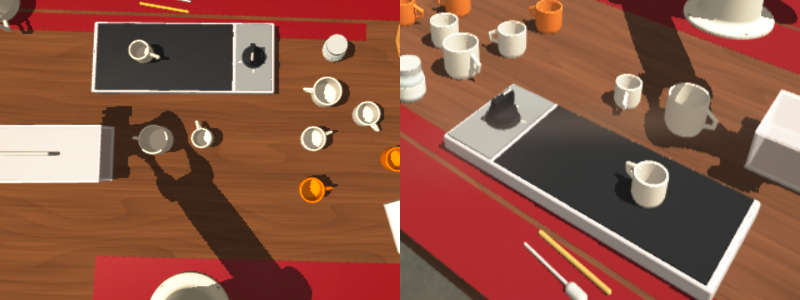

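The cover lies on the counter at the left. The small cup is at about crop (140,50), with its handle pointing towards (157,58), which gives a yaw of about 65°.

>>> {"op": "drive_tool", "data": {
  "moves": [
    [[0.07, -0.06, 0], [0, 0, -0.4]],
    [[0.14, -0.13, 0], [0, 0, -0.4]],
    [[0.14, -0.13, 0], [0, 0, -0.4]],
    [[0.15, -0.13, 0], [0, 0, -0.4]],
    [[0.15, -0.13, 0], [0, 0, -0.4]],
    [[0.15, -0.13, 0], [0, 0, -0.4]],
    [[0.15, -0.13, 0], [0, 0, -0.4]],
    [[0.15, -0.13, 0], [0, 0, -0.4]],
    [[0.14, -0.13, 0], [0, 0, -0.4]],
    [[0.1, -0.11, 0], [0, 0, -0.27]],
    [[0, 0, 0], [0, 0, 0]]
  ]
}}

```text
clock: 11.1
ee_pos: [670.0, 139.1, 403.1]
tcp_rot: [-180.0, 0.1, 64.7]
contact_force: [-0.3, 1.3, -0.9]
width: 91.8
grasp_force: 0.0
```

>>> {"op": "drive_tool", "data": {
  "moves": [
    [[0, 0, -0.2], [0, 0, 0]],
    [[0, 0, -0.2], [0, 0, 0]],
    [[0, 0, -0.2], [0, 0, 0]],
    [[0, 0, -0.15], [0, 0, 0]],
    [[0, 0, -0.1], [0, 0, 0]],
    [[0, 0, 0], [0, 0, 0]],
    [[0, 0, 0], [0, 0, 0]]
  ]
}}

```text
clock: 11.8
ee_pos: [667.9, 143.0, 234.8]
tcp_rot: [-180.0, 0.0, 65.0]
contact_force: [0.0, 0.5, 0.7]
width: 92.0
grasp_force: 0.0
```

>>> {"op": "drive_tool", "data": {
  "moves": [
    [[0, 0, 0], [0, 0, 0]],
    [[0, 0, 0], [0, 0, 0]],
    [[0, 0, 0], [0, 0, 0]],
    [[0, 0, 0], [0, 0, 0]],
    [[0, 0, 0], [0, 0, 0]],
    [[0, 0, 0], [0, 0, 0]],
    [[0, 0, 0], [0, 0, 0]],
    [[0, 0, 0.05], [0, 0, 0]],
    [[0, 0, 0.05], [0, 0, 0]],
    [[0, 0, 0.05], [0, 0, 0]],
    [[0, 0, 0], [0, 0, 0]]
  ],
  "fingers": 1
}}

```text
clock: 12.9
ee_pos: [669.1, 142.4, 267.5]
tcp_rot: [179.8, -0.1, 65.0]
contact_force: [0.4, 0.1, -0.6]
width: 49.9
grasp_force: 30.0
```

>>> {"op": "drive_tool", "data": {
  "moves": [
    [[0, 0, 0.1], [0, 0, 0]],
    [[0, 0, 0.15], [0, 0, 0]],
    [[0, 0, 0.05], [0, 0, 0]],
    [[-0.05, -0.08, 0], [0, 0, 0]],
    [[-0.1, -0.15, 0], [0, 0, 0]],
    [[-0.13, -0.2, 0], [0, 0, 0]],
    [[-0.13, -0.2, 0], [0, 0, 0]],
    [[-0.13, -0.2, 0], [0, 0, 0]],
    [[-0.13, -0.2, 0], [0, 0, 0]],
    [[-0.13, -0.2, 0], [0, 0, 0]],
    [[-0.1, -0.15, 0], [0, 0, 0]],
    [[-0.05, -0.08, 0], [0, 0, 0]]
  ]
}}

```text
clock: 14.1
ee_pos: [476.6, -151.6, 324.3]
tcp_rot: [-180.0, 0.0, 64.9]
contact_force: [1.0, 0.3, -1.1]
width: 49.5
grasp_force: 30.0
```

>>> {"op": "drive_tool", "data": {
  "moves": [
    [[0, 0, 0], [0, 0, 0]],
    [[0, 0, -0.1], [0, 0, 0]],
    [[0, 0, -0.2], [0, 0, 0]],
    [[0, 0, -0.15], [0, 0, 0]],
    [[0, 0, -0.08], [0, 0, 0]],
    [[0, 0, -0.04], [0, 0, 0]],
    [[0, 0, 0], [0, 0, 0]],
    [[0, 0, 0], [0, 0, 0]]
  ]
}}

```text
clock: 14.9
ee_pos: [478.9, -149.6, 211.6]
tcp_rot: [179.9, 0.0, 65.0]
contact_force: [0.2, -0.1, -0.8]
width: 49.8
grasp_force: 30.0
```

Down another 12 mm, checking the force.

>>> {"op": "drive_tool", "data": {
  "moves": [
    [[0, 0, -0.02], [0, 0, 0]],
    [[0, 0, -0.02], [0, 0, 0]],
    [[0, 0, -0.01], [0, 0, 0]],
    [[0, 0, 0], [0, 0, 0]]
  ]
}}

```text
clock: 15.3
ee_pos: [478.1, -149.6, 200.5]
tcp_rot: [-180.0, -0.0, 65.0]
contact_force: [-0.6, 0.1, -1.8]
width: 49.6
grasp_force: 30.0
```

>>> {"op": "drive_tool", "data": {
  "moves": [
    [[0, 0, -0.005], [0, 0, 0]],
    [[0, 0, 0], [0, 0, 0]]
  ]
}}

```text
clock: 15.5
ee_pos: [478.4, -149.7, 200.0]
tcp_rot: [180.0, 0.0, 65.0]
contact_force: [-0.0, 0.4, -0.2]
width: 49.4
grasp_force: 30.0
```

>>> {"op": "drive_tool", "data": {
  "moves": [
    [[0, 0, -0.005], [0, 0, 0]],
    [[0, 0, 0], [0, 0, 0]]
  ]
}}

```text
clock: 15.7
ee_pos: [478.5, -149.8, 199.9]
tcp_rot: [-180.0, 0.0, 65.0]
contact_force: [-3.7, 1.9, 9.3]
width: 49.3
grasp_force: 30.0
```

>>> {"op": "drive_tool", "data": {
  "moves": [
    [[0, 0, 0], [0, 0, 0]],
    [[0, 0, 0], [0, 0, 0]],
    [[0, 0, 0], [0, 0, 0]],
    [[0, 0, 0], [0, 0, 0]],
    [[0, 0, 0.1], [0, 0, 0]],
    [[0, 0, 0.2], [0, 0, 0]],
    [[0, 0, 0.2], [0, 0, 0]],
    [[0, 0, 0.1], [0, 0, 0]],
    [[0, 0, 0], [0, 0, 0]]
  ],
  "fingers": 0
}}

```text
clock: 16.6
ee_pos: [479.4, -150.3, 322.2]
tcp_rot: [179.6, 0.0, 65.0]
contact_force: [0.5, -1.0, 0.2]
width: 92.2
grasp_force: 0.0
```

Run:
```python
from h import *
print(r.state()['ee_pos'])
for n in ('top','scene'):
    c=cap(n)
    for t in ['small2','medium1']:
        for d in imaging.mark_of(n,t): print(n,t,np.round(d['centre']),round(d['p'],2),np.round(proj(c,d['centre'])))
    if n=='top': cv2.imwrite('pics/a3.png',cv2.resize(c['img'][120:300,180:440,::-1],None,fx=3,fy=3,interpolation=2))
```

```text
[ 479.37637789 -150.25330096  322.2124416 ]
top small2 [455. -17.  -3.] 0.56 [205. 238.]
top medium1 [ 525. -442.    2.] 0.96 [363. 217.]
top medium1 [ 328. -301.   -3.] 0.94 [309. 289.]
top medium1 [ 446. -342.   -2.] 0.88 [325. 245.]
top medium1 [ 525. -586.   -2.] 0.86 [415. 219.]
top medium1 [ 414. -514.    2.] 0.69 [389. 259.]
scene small2 [457. -15.   0.] 0.81 [360. 262.]
scene small2 [ 478. -155.    1.] 0.78 [309. 244.]
scene medium1 [ 520. -587.   -1.] 0.77 [184. 196.]
scene medium1 [ 409. -519.    1.] 0.73 [227. 189.]
scene medium1 [ 528. -442.   -1.] 0.6 [216. 214.]
scene medium1 [ 445. -341.   -1.] 0.57 [262. 214.]
scene medium1 [ 328. -302.   -2.] 0.56 [298. 202.]
```

View pics/a3.png

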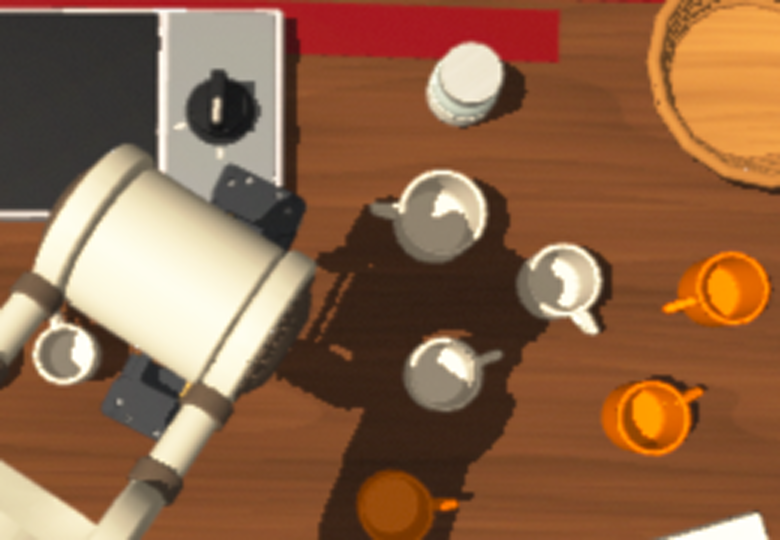

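The picture shows the first medium cup knocked to about crop (443,372), world (445,-341), with its handle towards (500,353). The second one is unchanged at (562,280).

>>> {"op": "drive_tool", "data": {
  "moves": [
    [[-0.02, -0.08, 0], [0, 0, 0.7]],
    [[-0.02, -0.14, 0], [0, 0, 0.8]],
    [[-0.02, -0.14, 0], [0, 0, 0.8]],
    [[-0.02, -0.14, 0], [0, 0, 0.8]],
    [[-0.02, -0.14, 0], [0, 0, 0.8]],
    [[-0.02, -0.14, 0], [0, 0, 0.8]],
    [[-0.02, -0.12, 0], [0, 0, 0.8]],
    [[-0.025, -0.06, 0], [0, 0, 0.68]],
    [[0, 0, 0], [0, 0, 0]]
  ]
}}

```text
clock: 17.8
ee_pos: [444.5, -342.8, 317.5]
tcp_rot: [-179.9, -0.1, 107.4]
contact_force: [0.3, 0.1, -0.6]
width: 92.0
grasp_force: 0.0
```

>>> {"op": "drive_tool", "data": {
  "moves": [
    [[0, 0, -0.15], [0, 0, 0]],
    [[0, 0, -0.2], [0, 0, 0]],
    [[0, 0, -0.15], [0, 0, 0]],
    [[0, 0, -0.07], [0, 0, 0]],
    [[0, 0, 0], [0, 0, 0]],
    [[0, 0, 0], [0, 0, 0]]
  ]
}}

```text
clock: 18.4
ee_pos: [445.8, -341.7, 205.7]
tcp_rot: [180.0, 0.1, 107.5]
contact_force: [-0.8, -0.6, 0.4]
width: 92.0
grasp_force: 0.0
```

>>> {"op": "drive_tool", "data": {
  "moves": [
    [[0, 0, 0], [0, 0, 0]],
    [[0, 0, 0], [0, 0, 0]],
    [[0, 0, 0], [0, 0, 0]],
    [[0, 0, 0], [0, 0, 0]],
    [[0, 0, 0], [0, 0, 0]],
    [[0, 0, 0], [0, 0, 0]],
    [[0, 0, 0], [0, 0, 0]],
    [[0, 0, 0.05], [0, 0, 0]],
    [[0, 0, 0.1], [0, 0, 0]],
    [[0, 0, 0.05], [0, 0, 0]],
    [[0, 0, 0], [0, 0, 0]]
  ],
  "fingers": 1
}}

```text
clock: 19.5
ee_pos: [445.8, -342.1, 246.4]
tcp_rot: [179.9, 0.2, 107.5]
contact_force: [-0.8, 0.1, -2.0]
width: 59.8
grasp_force: 30.0
```

>>> {"op": "drive_tool", "data": {
  "moves": [
    [[0, 0, 0.12], [0, 0, 0]],
    [[0, 0, 0.2], [0, 0, 0]],
    [[0, 0, 0.2], [0, 0, 0]],
    [[0, 0, 0.1], [0, 0, 0]],
    [[0.041, 0.103, 0], [0, 0, 0]],
    [[0.085, 0.2, 0], [0, 0, -0.2]],
    [[0.085, 0.2, 0], [0, 0, -0.2]],
    [[0.085, 0.2, 0], [0, 0, -0.2]],
    [[0.085, 0.2, 0], [0, 0, -0.2]],
    [[0.085, 0.2, 0], [0, 0, -0.2]],
    [[0.085, 0.2, 0], [0, 0, -0.2]],
    [[0.085, 0.2, 0], [0, 0, -0.2]]
  ]
}}

```text
clock: 20.7
ee_pos: [572.6, -39.1, 367.6]
tcp_rot: [-179.9, -0.0, 97.8]
contact_force: [0.7, -0.4, -2.2]
width: 60.1
grasp_force: 30.0
```

>>> {"op": "drive_tool", "data": {
  "moves": [
    [[0.085, 0.2, 0], [0, 0, -0.2]],
    [[0.085, 0.2, 0], [0, 0, -0.2]],
    [[0.085, 0.2, 0], [0, 0, -0.2]],
    [[0.085, 0.2, 0], [0, 0, -0.2]],
    [[0.085, 0.2, 0], [0, 0, -0.2]],
    [[0.041, 0.103, 0], [0, 0, 0]],
    [[0, 0, -0.1], [0, 0, 0]],
    [[0, 0, -0.2], [0, 0, 0]],
    [[0, 0, -0.15], [0, 0, 0]],
    [[0, 0, -0.1], [0, 0, 0]],
    [[0, 0, 0], [0, 0, 0]],
    [[0, 0, 0], [0, 0, 0]]
  ]
}}

```text
clock: 21.9
ee_pos: [665.5, 179.6, 258.2]
tcp_rot: [-179.9, 0.0, 91.0]
contact_force: [0.2, 0.4, -2.0]
width: 60.0
grasp_force: 30.0
```

>>> {"op": "drive_tool", "data": {
  "moves": [
    [[0, 0, -0.035], [0, 0, 0]],
    [[0, 0, -0.03], [0, 0, 0]],
    [[0, 0, -0.015], [0, 0, 0]],
    [[0, 0, 0], [0, 0, 0]],
    [[0, 0, 0], [0, 0, 0]]
  ]
}}

```text
clock: 22.4
ee_pos: [665.7, 179.6, 242.9]
tcp_rot: [180.0, 0.0, 91.0]
contact_force: [-0.4, -0.2, -2.5]
width: 59.6
grasp_force: 30.0
```

>>> {"op": "drive_tool", "data": {
  "moves": [
    [[0, 0, -0.005], [0, 0, 0]],
    [[0, 0, 0], [0, 0, 0]]
  ]
}}

```text
clock: 22.6
ee_pos: [665.7, 179.5, 241.8]
tcp_rot: [180.0, -0.0, 91.0]
contact_force: [-0.0, -1.5, -1.9]
width: 60.3
grasp_force: 30.0
```

>>> {"op": "drive_tool", "data": {
  "moves": [
    [[0, 0, -0.005], [0, 0, 0]],
    [[0, 0, 0], [0, 0, 0]]
  ]
}}

```text
clock: 22.8
ee_pos: [665.6, 179.6, 240.6]
tcp_rot: [-180.0, 0.0, 91.0]
contact_force: [-0.5, 0.7, -2.0]
width: 59.7
grasp_force: 30.0
```

>>> {"op": "drive_tool", "data": {
  "moves": [
    [[0, 0, -0.003], [0, 0, 0]],
    [[0, 0, 0], [0, 0, 0]]
  ]
}}

```text
clock: 23.0
ee_pos: [665.7, 179.6, 240.4]
tcp_rot: [180.0, -0.0, 91.0]
contact_force: [-1.7, 1.0, -0.8]
width: 60.2
grasp_force: 30.0
```

>>> {"op": "drive_tool", "data": {
  "moves": [
    [[0, 0, 0], [0, 0, 0]],
    [[0, 0, 0], [0, 0, 0]],
    [[0, 0, 0], [0, 0, 0]],
    [[0, 0, 0], [0, 0, 0]],
    [[0, 0, 0.1], [0, 0, 0]],
    [[0, 0, 0.2], [0, 0, 0]],
    [[0, 0, 0.2], [0, 0, 0]],
    [[0, 0, 0.1], [0, 0, 0]],
    [[-0.025, -0.1, 0], [0, 0, 0]],
    [[-0.045, -0.2, 0], [0, 0, -0.6]],
    [[-0.045, -0.2, 0], [0, 0, -0.6]]
  ],
  "fingers": 0
}}

```text
clock: 24.1
ee_pos: [642.2, 79.0, 360.4]
tcp_rot: [179.9, 0.0, 82.7]
contact_force: [-0.1, 0.1, -0.3]
width: 91.8
grasp_force: 0.0
```

>>> {"op": "drive_tool", "data": {
  "moves": [
    [[-0.045, -0.2, 0], [0, 0, -0.6]],
    [[-0.045, -0.2, 0], [0, 0, -0.6]],
    [[-0.045, -0.2, 0], [0, 0, -0.6]],
    [[-0.045, -0.2, 0], [0, 0, -0.6]],
    [[-0.045, -0.2, 0], [0, 0, -0.6]],
    [[-0.045, -0.2, 0], [0, 0, -0.6]],
    [[-0.045, -0.2, 0], [0, 0, -0.6]],
    [[-0.045, -0.2, 0], [0, 0, -0.6]],
    [[-0.045, -0.2, 0], [0, 0, -0.6]],
    [[-0.045, -0.2, 0], [0, 0, -0.6]],
    [[-0.045, -0.2, 0], [0, 0, -0.6]],
    [[-0.045, -0.2, 0], [0, 0, -0.6]]
  ]
}}

```text
clock: 25.3
ee_pos: [534.0, -402.0, 360.3]
tcp_rot: [180.0, -0.0, 33.1]
contact_force: [0.1, 0.2, 0.9]
width: 92.0
grasp_force: 0.0
```

>>> {"op": "drive_tool", "data": {
  "moves": [
    [[-0.04, -0.16, 0], [0, 0, -0.18]],
    [[-0.005, -0.05, 0], [0, 0, 0]],
    [[0, 0, 0], [0, 0, 0]],
    [[0, 0, 0], [0, 0, 0]]
  ]
}}

```text
clock: 25.7
ee_pos: [526.1, -441.4, 360.0]
tcp_rot: [-180.0, -0.0, 32.1]
contact_force: [-0.0, 0.6, -1.0]
width: 92.0
grasp_force: 0.0
```

Run:
```python
from h import *
print(r.state()['ee_pos'])
for n in ('scene','top'):
    c=cap(n)
    for t in ['small2','medium1','cover','warmer','large1']:
        for d in imaging.mark_of(n,t): print(n,t,np.round(d['centre']),round(d['p'],2))
    cv2.imwrite('pics/a4%s.png'%n,c['img'][:,:,::-1])
```

```text
[ 526.1014871  -441.40824949  359.98203608]
scene small2 [ 479. -150.    1.] 0.84
scene small2 [457. -16.  -0.] 0.82
scene medium1 [ 328. -303.   -2.] 0.83
scene medium1 [664.  96.  -3.] 0.66
scene medium1 [ 524. -590.    3.] 0.62
scene cover [396. 387.  -0.] 0.73
scene cover [ 673. -137.   74.] 0.17
scene warmer [667.  91.  -2.] 0.79
scene large1 [ 580. -335.   -0.] 0.8
scene large1 [449.  96.  -1.] 0.74
top small2 [451. -15.   0.] 0.92
top small2 [ 477. -149.   -1.] 0.63
top small2 [667. 181.  33.] 0.42
top medium1 [664. 179.  38.] 0.88
top medium1 [ 524. -590.   -0.] 0.77
top warmer [662.  94.   0.] 0.72
top large1 [ 577. -337.   -2.] 0.86
top large1 [441.  98.  -4.] 0.86
```

View pics/a4scene.png

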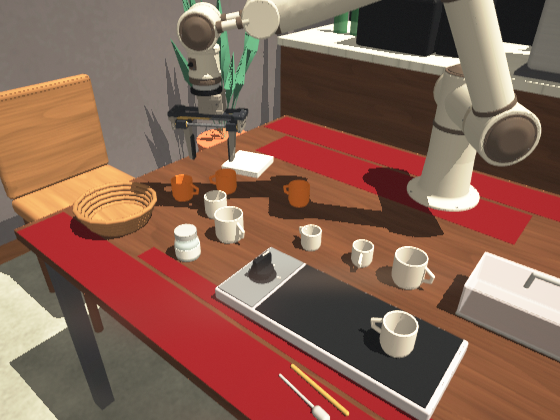

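The scene view shows the first cup upright on the hotplate at (398,333) and the small cup standing at (311,237). Cup B is at (216,204) below the gripper, unmoved, so I'll descend on it.

>>> {"op": "drive_tool", "data": {
  "moves": [
    [[0, 0, -0.15], [0, 0, 0]],
    [[0, 0, -0.2], [0, 0, 0]],
    [[0, 0, -0.2], [0, 0, 0]],
    [[0, 0, -0.15], [0, 0, 0]],
    [[0, 0, -0.07], [0, 0, 0]],
    [[0, 0, 0], [0, 0, 0]],
    [[0, 0, 0], [0, 0, 0]]
  ]
}}

```text
clock: 27.0
ee_pos: [526.1, -443.1, 207.8]
tcp_rot: [179.9, -0.0, 32.0]
contact_force: [-0.2, -1.2, 0.9]
width: 91.7
grasp_force: 0.0
```

>>> {"op": "drive_tool", "data": {
  "moves": [
    [[0, 0, 0], [0, 0, 0]],
    [[0, 0, 0], [0, 0, 0]],
    [[0, 0, 0], [0, 0, 0]],
    [[0, 0, 0], [0, 0, 0]],
    [[0, 0, 0], [0, 0, 0]],
    [[0, 0, 0], [0, 0, 0]],
    [[0, 0, 0], [0, 0, 0]],
    [[0, 0, 0], [0, 0, 0]]
  ],
  "fingers": 1
}}

```text
clock: 27.8
ee_pos: [525.8, -442.5, 206.8]
tcp_rot: [180.0, -0.0, 32.0]
contact_force: [-0.7, 1.5, 5.2]
width: 60.1
grasp_force: 30.0
```

>>> {"op": "drive_tool", "data": {
  "moves": [
    [[0, 0, 0.08], [0, 0, 0]],
    [[0, 0, 0.18], [0, 0, 0]],
    [[0, 0, 0.22], [0, 0, 0]],
    [[0, 0, 0.2], [0, 0, 0]],
    [[0, 0, 0.14], [0, 0, 0]],
    [[0.03, 0.1, 0], [0, 0, 0]],
    [[0.06, 0.2, 0], [0, 0, 0.78]],
    [[0.06, 0.2, 0], [0, 0, 0.78]],
    [[0.06, 0.2, 0], [0, 0, 0.78]],
    [[0.06, 0.2, 0], [0, 0, 0.78]],
    [[0.06, 0.2, 0], [0, 0, 0.78]],
    [[0.06, 0.2, 0], [0, 0, 0.78]]
  ]
}}

```text
clock: 29.0
ee_pos: [603.3, -179.3, 367.8]
tcp_rot: [-179.8, -0.0, 64.4]
contact_force: [0.5, -0.3, -1.9]
width: 59.8
grasp_force: 30.0
```

>>> {"op": "drive_tool", "data": {
  "moves": [
    [[0.06, 0.2, 0], [0, 0, 0.78]],
    [[0.06, 0.2, 0], [0, 0, 0.78]],
    [[0.06, 0.2, 0], [0, 0, 0.78]],
    [[0.06, 0.2, 0], [0, 0, 0.78]],
    [[0.06, 0.2, 0], [0, 0, 0.78]],
    [[0.025, 0.11, 0], [0, 0, 0]],
    [[0, 0, -0.1], [0, 0, 0]],
    [[0, 0, -0.2], [0, 0, 0]],
    [[0, 0, -0.16], [0, 0, 0]],
    [[0, 0, -0.1], [0, 0, 0]],
    [[0, 0, 0], [0, 0, 0]],
    [[0, 0, 0], [0, 0, 0]]
  ]
}}

```text
clock: 30.2
ee_pos: [667.9, 40.4, 257.2]
tcp_rot: [-179.9, -0.0, 91.0]
contact_force: [0.5, -0.6, -1.8]
width: 60.4
grasp_force: 30.0
```

>>> {"op": "drive_tool", "data": {
  "moves": [
    [[0, 0, -0.035], [0, 0, 0]],
    [[0, 0, -0.025], [0, 0, 0]],
    [[0, 0, -0.01], [0, 0, 0]],
    [[0, 0, 0], [0, 0, 0]],
    [[0, 0, 0], [0, 0, 0]]
  ]
}}

```text
clock: 30.7
ee_pos: [668.7, 39.5, 244.4]
tcp_rot: [180.0, 0.0, 91.0]
contact_force: [-0.5, -0.4, -2.7]
width: 60.2
grasp_force: 30.0
```

>>> {"op": "drive_tool", "data": {
  "moves": [
    [[0, 0, -0.005], [0, 0, 0]],
    [[0, 0, 0], [0, 0, 0]]
  ]
}}

```text
clock: 30.9
ee_pos: [668.7, 39.5, 243.2]
tcp_rot: [180.0, 0.0, 91.0]
contact_force: [0.4, -0.7, -3.1]
width: 60.0
grasp_force: 30.0
```

>>> {"op": "drive_tool", "data": {
  "moves": [
    [[0, 0, -0.006], [0, 0, 0]],
    [[0, 0, 0], [0, 0, 0]]
  ]
}}

```text
clock: 31.1
ee_pos: [668.6, 39.6, 241.8]
tcp_rot: [180.0, 0.0, 91.0]
contact_force: [-0.0, 0.4, -2.7]
width: 60.0
grasp_force: 30.0
```

>>> {"op": "drive_tool", "data": {
  "moves": [
    [[0, 0, -0.003], [0, 0, 0]],
    [[0, 0, 0], [0, 0, 0]]
  ]
}}

```text
clock: 31.3
ee_pos: [668.7, 39.6, 241.8]
tcp_rot: [180.0, -0.0, 91.0]
contact_force: [-2.5, 0.0, 1.0]
width: 60.1
grasp_force: 30.0
```

>>> {"op": "drive_tool", "data": {
  "moves": [
    [[0, 0, -0.003], [0, 0, 0]],
    [[0, 0, 0], [0, 0, 0]]
  ]
}}

```text
clock: 31.5
ee_pos: [668.7, 39.6, 241.8]
tcp_rot: [180.0, 0.0, 91.0]
contact_force: [-4.5, 1.4, 5.7]
width: 60.3
grasp_force: 30.0
```

>>> {"op": "drive_tool", "data": {
  "moves": [
    [[0, 0, 0], [0, 0, 0]],
    [[0, 0, 0], [0, 0, 0]],
    [[0, 0, 0], [0, 0, 0]],
    [[0, 0, 0], [0, 0, 0]],
    [[0, 0, 0.1], [0, 0, 0]],
    [[0, 0, 0.2], [0, 0, 0]],
    [[0, 0, 0.2], [0, 0, 0]],
    [[0, 0, 0.2], [0, 0, 0]],
    [[0, 0, 0.12], [0, 0, 0]]
  ],
  "fingers": 0
}}

```text
clock: 32.4
ee_pos: [669.0, 39.5, 408.9]
tcp_rot: [179.7, 0.0, 91.0]
contact_force: [0.0, 0.1, -0.2]
width: 91.9
grasp_force: 0.0
```

>>> {"op": "drive_tool", "data": {
  "moves": [
    [[-0.07, 0.085, 0], [0, 0, 0.09]],
    [[-0.12, 0.155, 0], [0, 0, 0]],
    [[-0.12, 0.155, 0], [0, 0, 0]],
    [[-0.12, 0.155, 0], [0, 0, 0]],
    [[-0.12, 0.155, 0], [0, 0, 0]],
    [[-0.12, 0.155, 0], [0, 0, 0]],
    [[-0.12, 0.155, 0], [0, 0, 0]],
    [[-0.12, 0.155, 0], [0, 0, 0]],
    [[-0.12, 0.155, 0], [0, 0, 0]],
    [[-0.12, 0.155, 0], [0, 0, 0]],
    [[-0.12, 0.155, 0], [0, 0, 0]],
    [[-0.07, 0.09, 0], [0, 0, 0]]
  ]
}}

```text
clock: 33.6
ee_pos: [398.8, 386.4, 404.8]
tcp_rot: [-180.0, -0.0, 91.7]
contact_force: [0.5, -0.5, -0.2]
width: 91.8
grasp_force: 0.0
```

Run:
```python
from h import *
print(r.state()['ee_pos'])
s=2.9
for n,(u,v,w,h) in {'top':(0,115,270,140),'scene':(210,230,270,190)}.items():
    c=cap(n)
    for t in ['small2','medium1','cover','warmer']:
        for d in imaging.mark_of(n,t): print(n,t,np.round(d['centre']),round(d['p'],2))
    im=cv2.resize(c['img'][v:v+h,u:u+w,::-1],None,fx=s,fy=s,interpolation=2)
    draw(im,c,box((667.5,94.1),1,-95,95,-290,190,35),(0,255,0),s,u,v)
    draw(im,c,box((667.5,94.1),1,-90,90,-180,180,35),(255,128,0),s,u,v)
    draw(im,c,box((667.5,94.1),1,-70,70,-160,160,35),(0,0,255),s,u,v)
    cv2.imwrite('pics/a5%s.png'%n,im)
```

```text
[398.77249615 386.36284102 404.75104447]
top small2 [ 476. -149.    1.] 0.6
top small2 [450. -17.  -2.] 0.54
top small2 [666. 182.  35.] 0.48
top medium1 [ 331. -300.   -5.] 0.97
top medium1 [ 414. -518.    1.] 0.96
top medium1 [ 522. -589.   -2.] 0.87
top medium1 [666. 179.  36.] 0.82
top medium1 [668.  41.  38.] 0.7
top cover [404. 385.   6.] 0.96
top warmer [666.  93.  -1.] 0.68
scene small2 [ 479. -149.    1.] 0.97
scene small2 [453. -19.   4.] 0.91
scene medium1 [665. 179.  38.] 0.89
scene medium1 [ 522. -589.   -1.] 0.82
scene medium1 [669.  40.  37.] 0.77
scene medium1 [ 412. -521.    0.] 0.62
scene medium1 [ 327. -303.   -0.] 0.61
scene cover [400. 386.   1.] 0.58
scene warmer [666.  97.  -2.] 0.64
```

View pics/a5top.png

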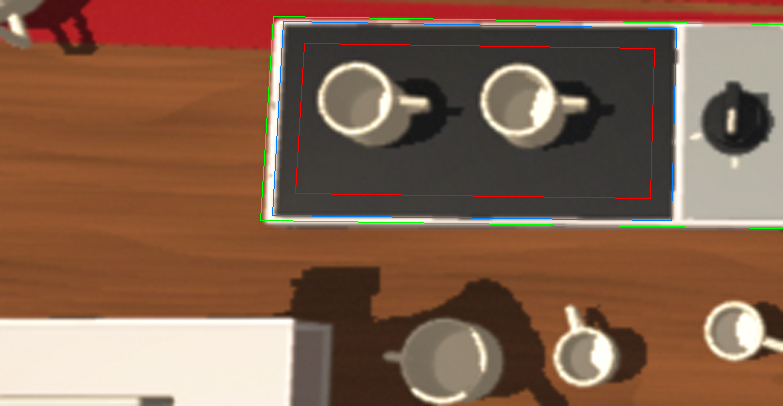

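View pics/a5scene.png

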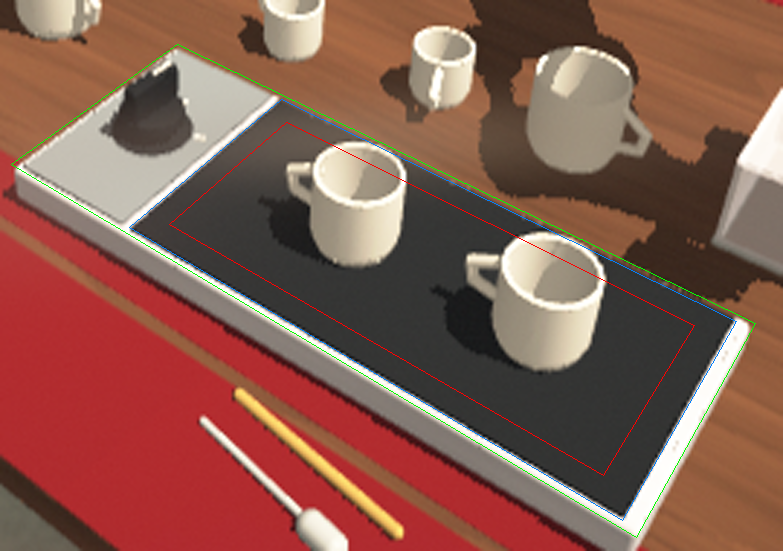

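The overlays match the hotplate, and both medium cups stand upright inside the planned footprint of the cover. Next I'll regrip the cover.

>>> {"op": "drive_tool", "data": {
  "moves": [
    [[0, 0, 0], [0, 0, 0]],
    [[0, 0, -0.2], [0, 0, 0]],
    [[0, 0, -0.2], [0, 0, 0]],
    [[0, 0, -0.12], [0, 0, 0]],
    [[0, 0, -0.08], [0, 0, 0]],
    [[0, 0, 0], [0, 0, 0]],
    [[0, 0, 0], [0, 0, 0]]
  ]
}}

```text
clock: 34.8
ee_pos: [400.9, 384.6, 285.2]
tcp_rot: [180.0, -0.0, 91.6]
contact_force: [-0.1, -0.7, 0.4]
width: 92.2
grasp_force: 0.0
```

>>> {"op": "drive_tool", "data": {
  "moves": [
    [[0, 0, 0], [0, 0, 0]],
    [[0, 0, 0], [0, 0, 0]],
    [[0, 0, 0], [0, 0, 0]],
    [[0, 0, 0], [0, 0, 0]],
    [[0, 0, 0], [0, 0, 0]],
    [[0, 0, 0], [0, 0, 0]],
    [[0, 0, 0], [0, 0, 0]],
    [[0, 0, 0], [0, 0, 0]],
    [[0, 0, 0], [0, 0, 0]],
    [[0, 0, 0], [0, 0, 0]],
    [[0, 0, 0], [0, 0, 0]],
    [[0, 0, 0], [0, 0, 0]]
  ],
  "fingers": 1
}}

```text
clock: 36.0
ee_pos: [400.5, 384.6, 284.6]
tcp_rot: [-180.0, 0.0, 91.6]
contact_force: [-0.8, -0.8, -0.3]
width: 9.1
grasp_force: 30.0
```

>>> {"op": "drive_tool", "data": {
  "moves": [
    [[0, 0, 0.03], [0, 0, 0]],
    [[0, 0, 0.06], [0, 0, 0]],
    [[0, 0, 0.1], [0, 0, 0]],
    [[0, 0, 0.13], [0, 0, 0]],
    [[0, 0, 0.14], [0, 0, 0]],
    [[0, 0, 0.14], [0, 0, 0]],
    [[0, 0, 0.1], [0, 0, 0]],
    [[0, 0, 0.07], [0, 0, 0]],
    [[0, 0, 0.03], [0, 0, 0]],
    [[0, 0, 0], [0, 0, 0]]
  ]
}}

```text
clock: 37.0
ee_pos: [400.7, 384.6, 445.1]
tcp_rot: [180.0, -0.0, 91.6]
contact_force: [-0.3, -0.2, -4.9]
width: 8.7
grasp_force: 30.0
```

>>> {"op": "drive_tool", "data": {
  "moves": [
    [[0.06, -0.06, 0], [0, 0, 0]],
    [[0.11, -0.12, 0], [0, 0, 0]],
    [[0.13, -0.14, 0], [0, 0, 0]],
    [[0.13, -0.14, 0], [0, 0, 0]],
    [[0.13, -0.14, 0], [0, 0, 0]],
    [[0.13, -0.14, 0], [0, 0, 0]],
    [[0.13, -0.15, 0], [0, 0, 0]],
    [[0.13, -0.15, 0], [0, 0, 0]],
    [[0.13, -0.15, 0], [0, 0, 0]],
    [[0.13, -0.15, 0], [0, 0, 0]],
    [[0.08, -0.07, 0], [0, 0, 0]],
    [[0.04, -0.04, 0], [0, 0, 0]]
  ]
}}

```text
clock: 38.2
ee_pos: [667.6, 92.7, 442.2]
tcp_rot: [-179.8, -0.0, 91.5]
contact_force: [0.2, 0.8, -3.8]
width: 8.8
grasp_force: 30.0
```

>>> {"op": "drive_tool", "data": {
  "moves": [
    [[0, 0, 0], [0, 0, 0]],
    [[0, 0, 0], [0, 0, 0]],
    [[0, 0, 0], [0, 0, 0]]
  ]
}}

```text
clock: 38.5
ee_pos: [665.9, 95.9, 444.5]
tcp_rot: [-180.0, -0.0, 91.7]
contact_force: [0.3, 0.8, -4.7]
width: 8.7
grasp_force: 30.0
```

>>> {"op": "drive_tool", "data": {
  "moves": [
    [[0.005, -0.005, -0.05], [0, 0, 0]],
    [[0, 0, -0.1], [0, 0, 0]],
    [[0, 0, -0.12], [0, 0, 0]],
    [[0, 0, -0.1], [0, 0, 0]],
    [[0, 0, -0.1], [0, 0, 0]],
    [[0, 0, -0.07], [0, 0, 0]],
    [[0, 0, -0.04], [0, 0, 0]],
    [[0, 0, 0], [0, 0, 0]],
    [[0, 0, 0], [0, 0, 0]],
    [[0, 0, 0], [0, 0, 0]]
  ]
}}

```text
clock: 39.5
ee_pos: [668.1, 93.6, 330.3]
tcp_rot: [179.8, 0.0, 91.6]
contact_force: [0.6, 0.4, -4.5]
width: 9.5
grasp_force: 30.0
```

>>> {"op": "drive_tool", "data": {
  "moves": [
    [[0, 0, -0.01], [0, 0, 0]],
    [[0, 0, -0.01], [0, 0, 0]],
    [[0, 0, 0], [0, 0, 0]],
    [[0, 0, 0], [0, 0, 0]]
  ]
}}

```text
clock: 39.9
ee_pos: [667.6, 93.6, 324.6]
tcp_rot: [-180.0, -0.0, 91.6]
contact_force: [-0.4, 1.0, -4.9]
width: 8.8
grasp_force: 30.0
```

>>> {"op": "drive_tool", "data": {
  "moves": [
    [[0, 0, -0.01], [0, 0, 0]],
    [[0, 0, -0.006], [0, 0, 0]],
    [[0, 0, 0], [0, 0, 0]],
    [[0, 0, 0], [0, 0, 0]]
  ]
}}

```text
clock: 40.3
ee_pos: [667.6, 93.6, 321.4]
tcp_rot: [-180.0, -0.0, 91.6]
contact_force: [0.2, 0.9, -5.4]
width: 8.7
grasp_force: 30.0
```

>>> {"op": "drive_tool", "data": {
  "moves": [
    [[0, 0, -0.005], [0, 0, 0]],
    [[0, 0, 0], [0, 0, 0]]
  ]
}}

```text
clock: 40.5
ee_pos: [667.6, 93.6, 320.4]
tcp_rot: [-180.0, 0.0, 91.6]
contact_force: [-0.7, -0.1, -5.1]
width: 8.7
grasp_force: 30.0
```

>>> {"op": "drive_tool", "data": {
  "moves": [
    [[0, 0, -0.004], [0, 0, 0]],
    [[0, 0, -0.003], [0, 0, 0]],
    [[0, 0, 0], [0, 0, 0]]
  ]
}}

```text
clock: 40.8
ee_pos: [667.9, 93.6, 319.7]
tcp_rot: [179.9, 0.0, 91.6]
contact_force: [0.5, 0.1, -2.7]
width: 9.0
grasp_force: 30.0
```

>>> {"op": "drive_tool", "data": {
  "moves": [
    [[0, 0, -0.003], [0, 0, 0]],
    [[0, 0, 0], [0, 0, 0]],
    [[0, 0, 0], [0, 0, 0]]
  ]
}}

```text
clock: 41.1
ee_pos: [667.9, 93.6, 319.7]
tcp_rot: [179.9, 0.0, 91.6]
contact_force: [-1.2, 0.1, 3.4]
width: 8.7
grasp_force: 30.0
```

>>> {"op": "drive_tool", "data": {
  "moves": [
    [[0, 0, 0], [0, 0, 0]],
    [[0, 0, 0], [0, 0, 0]],
    [[0, 0, 0], [0, 0, 0]],
    [[0, 0, 0], [0, 0, 0]],
    [[0, 0, 0], [0, 0, 0]],
    [[0, 0, 0.1], [0, 0, 0]],
    [[0, 0, 0.18], [0, 0, 0]],
    [[0, 0, 0.12], [0, 0, 0]],
    [[0, 0, 0], [0, 0, 0.9]],
    [[0, -0.1, 0], [0, 0, 0.9]],
    [[0, -0.1, 0], [0, 0, 0.9]]
  ],
  "fingers": 0
}}

```text
clock: 42.2
ee_pos: [667.6, 53.6, 398.7]
tcp_rot: [180.0, 0.0, 110.5]
contact_force: [0.4, 0.1, -0.7]
width: 91.6
grasp_force: 0.0
```

>>> {"op": "drive_tool", "data": {
  "moves": [
    [[0, -0.1, 0], [0, 0, 0.9]],
    [[0, -0.1, 0], [0, 0, 0.9]],
    [[0, -0.1, 0], [0, 0, 0.9]],
    [[0, -0.1, 0], [0, 0, 0.9]],
    [[0, -0.1, 0], [0, 0, 0.9]],
    [[0, -0.1, 0], [0, 0, 0.9]],
    [[0, -0.1, 0], [0, 0, 0.9]],
    [[0, -0.1, 0], [0, 0, 0.9]],
    [[0, -0.1, 0], [0, 0, 0.9]],
    [[0.02, -0.07, 0], [0, 0, 0.9]],
    [[0, 0, 0], [0, 0, 0.9]],
    [[0, 0, 0], [0, 0, 0]]
  ],
  "fingers": 0.5
}}

```text
clock: 43.4
ee_pos: [671.6, -141.0, 398.3]
tcp_rot: [180.0, -0.0, 178.2]
contact_force: [0.1, -0.2, 0.1]
width: 46.1
grasp_force: 0.0
```

Run:
```python
from h import *
s=r.state(); print(s['ee_pos'],s['tcp_rot'],s['qpos'][5],s['width'])
c=cap('scene'); s=2.9; u,v,w,h=210,180,270,200
for t in ['knob_grip','cover','medium1']:
    for d in imaging.mark_of('scene',t): print(t,np.round(d['centre']),round(d['p'],2))
im=cv2.resize(c['img'][v:v+h,u:u+w,::-1],None,fx=s,fy=s,interpolation=2)
draw(im,c,box((667.5,94.1),1.3,-90,90,-180,180,35),(255,128,0),s,u,v)
draw(im,c,box((668,93.6),1.6,-70,70,-160,160,35),(0,0,255),s,u,v)
draw(im,c,box((668,93.6),1.6,-70,70,-160,160,115),(0,255,255),s,u,v)
draw(im,c,box((672,-140.5),1.3,-24,24,-7,7,90),(0,255,0),s,u,v)
cv2.imwrite('pics/a6.png',im)
```

```text
[ 671.61828549 -140.98276683  398.28934423] [ 1.79993459e+02 -1.18928123e-02  1.78204489e+02] -110.12241469051547 46.09197711450943
knob_grip [ 673. -137.   76.] 0.91
cover [667.  95.  36.] 0.9
medium1 [ 408. -519.    1.] 0.96
medium1 [ 518. -586.    1.] 0.88
medium1 [ 329. -301.    0.] 0.7
```

View pics/a6.png

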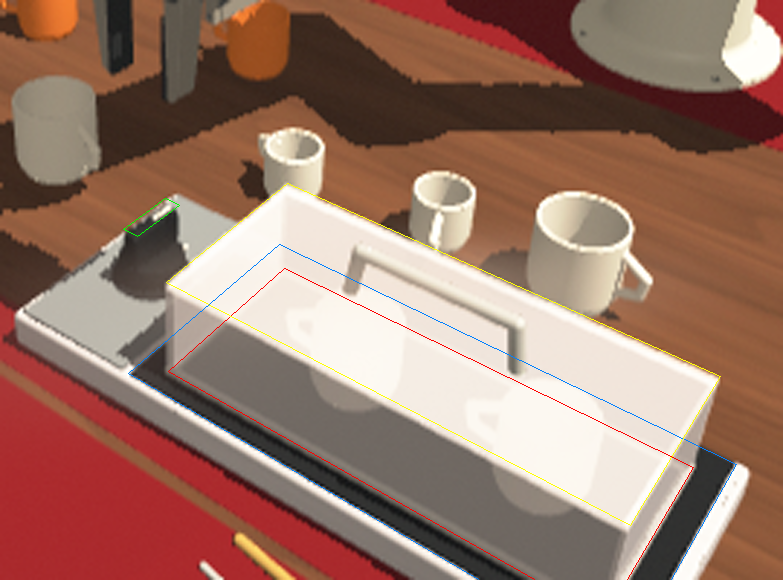

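The cover sits flat and square over both cups, inside the hotplate outline, and the green box lies on the knob's bar at (150,218). Next I'll grip the knob.

>>> {"op": "drive_tool", "data": {
  "moves": [
    [[0, 0, -0.1], [0, 0, 0.45]],
    [[0, 0, -0.2], [0, 0, 0]],
    [[0, 0, -0.2], [0, 0, 0]],
    [[0, 0, -0.13], [0, 0, 0]],
    [[0, 0, -0.08], [0, 0, 0]],
    [[0, 0, 0], [0, 0, 0]],
    [[0, 0, 0], [0, 0, 0]]
  ]
}}

```text
clock: 44.3
ee_pos: [672.2, -140.5, 257.9]
tcp_rot: [-180.0, 0.1, -178.7]
contact_force: [-0.1, -0.2, -0.0]
width: 46.0
grasp_force: 0.0
```

>>> {"op": "drive_tool", "data": {
  "moves": [
    [[0, 0, 0], [0, 0, 0]],
    [[0, 0, 0], [0, 0, 0]],
    [[0, 0, 0], [0, 0, 0]],
    [[0, 0, 0], [0, 0, 0]],
    [[0, 0, 0], [0, 0, 0]],
    [[0, 0, 0], [0, 0, 0]],
    [[0, 0, 0], [0, 0, 0]],
    [[0, 0, 0], [0, 0, 0]]
  ],
  "fingers": 1
}}

```text
clock: 45.1
ee_pos: [672.0, -141.1, 257.3]
tcp_rot: [-179.9, 0.1, -178.7]
contact_force: [1.0, -5.0, 2.7]
width: 13.8
grasp_force: 30.0
```

>>> {"op": "drive_tool", "data": {
  "moves": [
    [[0, 0, -0.015], [0, 0, 0]],
    [[0, 0, -0.015], [0, 0, 0]],
    [[0, 0, -0.01], [0, 0, 0]],
    [[0, 0, 0], [0, 0, 0]],
    [[0, 0, 0], [0, 0, 0]]
  ]
}}

```text
clock: 45.6
ee_pos: [672.1, -141.1, 250.0]
tcp_rot: [-179.9, 0.1, -178.7]
contact_force: [-0.3, -4.5, 8.3]
width: 13.5
grasp_force: 30.0
```

>>> {"op": "drive_tool", "data": {
  "moves": [
    [[0, 0, -0.005], [0, 0, 0]],
    [[0, 0, -0.003], [0, 0, 0]],
    [[0, 0, 0], [0, 0, 0]]
  ]
}}

```text
clock: 45.9
ee_pos: [672.1, -141.0, 249.2]
tcp_rot: [-179.9, 0.1, -178.7]
contact_force: [-2.5, -4.5, 11.5]
width: 13.3
grasp_force: 30.0
```

Fully pressed; now turning clockwise.

>>> {"op": "drive_tool", "data": {
  "moves": [
    [[0, 0, 0], [0, 0, -0.5]],
    [[0, 0, 0], [0, 0, -0.7]],
    [[0, 0, 0], [0, 0, -0.8]],
    [[0, 0, 0], [0, 0, -0.8]],
    [[0, 0, 0], [0, 0, -0.8]],
    [[0, 0, 0], [0, 0, -0.8]],
    [[0, 0, 0], [0, 0, 0]]
  ]
}}

```text
clock: 46.6
ee_pos: [672.0, -141.7, 249.2]
tcp_rot: [-179.9, 0.2, 151.0]
contact_force: [-3.6, -6.8, 12.7]
width: 13.6
grasp_force: 30.0
```

```bash
python3 -c "
from h import *
s=r.state(); print(s['ee_pos'],s['tcp_rot'],s['torque'],s['contact_force'],s['qpos'])"
```

```text
[ 671.99829763 -141.68479637  249.22074669] [-1.79873453e+02  1.62920261e-01  1.50957858e+02] [-1.28220175  0.55184641  0.03212106] [-3.55860594 -6.84447145 12.74863025] [-21.93197063  33.43811614  78.55742549  -0.15734312  67.85853008
 -82.83053264]
```

>>> {"op": "drive_tool", "data": {
  "moves": [
    [[0, 0, 0], [0, 0, -0.7]],
    [[0, 0, 0], [0, 0, -0.8]],
    [[0, 0, 0], [0, 0, -0.8]],
    [[0, 0, 0], [0, 0, -0.8]],
    [[0, 0, 0], [0, 0, -0.8]],
    [[0, 0, 0], [0, 0, -0.8]],
    [[0, 0, 0], [0, 0, -0.5]],
    [[0, 0, 0], [0, 0, -0.3]],
    [[0, 0, 0], [0, 0, 0]]
  ]
}}

```text
clock: 47.5
ee_pos: [671.6, -142.3, 249.2]
tcp_rot: [-179.9, 0.2, 113.2]
contact_force: [-6.2, -8.7, 12.8]
width: 13.7
grasp_force: 30.0
```

```bash
python3 -c "
from h import *
s=r.state(); print(s['ee_pos'],s['tcp_rot'],s['torque'],s['contact_force'])"
```

```text
[ 671.55417514 -142.25891502  249.19541334] [-179.87455592    0.21936223  113.2169259 ] [-1.75181568  1.07296385  0.02581958] [-6.20915014 -8.66838546 12.76800518]
```

>>> {"op": "drive_tool", "data": {
  "moves": [
    [[0, 0, 0.015], [0, 0, 0]],
    [[0, 0, 0.015], [0, 0, 0]],
    [[0, 0, 0.013], [0, 0, 0]],
    [[0, 0, 0], [0, 0, 0]]
  ]
}}

```text
clock: 47.9
ee_pos: [671.4, -142.2, 256.3]
tcp_rot: [-179.9, 0.2, 113.2]
contact_force: [-1.8, -10.0, 4.7]
width: 13.4
grasp_force: 30.0
```

>>> {"op": "drive_tool", "data": {
  "moves": [
    [[0, 0, 0], [0, 0, 0]],
    [[0, 0, 0], [0, 0, 0]],
    [[0, 0, 0], [0, 0, 0]],
    [[0, 0, 0], [0, 0, 0]],
    [[0, 0, 0], [0, 0, 0]],
    [[0, 0, 0.1], [0, 0, 0]],
    [[0, 0, 0.2], [0, 0, 0]],
    [[0, 0, 0.2], [0, 0, 0]],
    [[0, 0, 0.2], [0, 0, 0]],
    [[-0.2, -0.1, 0], [0, 0, 0]],
    [[-0.2, -0.1, 0], [0, 0, 0]],
    [[-0.2, -0.1, 0], [0, 0, 0]]
  ],
  "fingers": 0.5
}}

```text
clock: 49.1
ee_pos: [550.4, -200.6, 395.8]
tcp_rot: [180.0, 0.0, 113.3]
contact_force: [-0.3, 0.1, 0.1]
width: 45.8
grasp_force: 0.0
```

>>> {"op": "drive_tool", "data": {
  "moves": [
    [[-0.2, -0.1, 0], [0, 0, 0]],
    [[-0.2, -0.1, 0], [0, 0, 0]],
    [[0, 0, 0], [0, 0, 0]],
    [[0, 0, 0], [0, 0, 0]]
  ]
}}

```text
clock: 49.5
ee_pos: [471.2, -240.7, 395.8]
tcp_rot: [179.9, 0.0, 113.2]
contact_force: [0.7, 0.1, 0.7]
width: 45.9
grasp_force: 0.0
```

Run:
```python
from h import *
c=cap('scene'); d=cap('top')
for n in('scene','top'):
  for t in ['knob_grip','cover','medium1','small1','large1','jam']:
    for q in imaging.mark_of(n,t): print(n,t,np.round(q['centre']),round(q['p'],2))
im=np.hstack([cv2.resize(c['img'][180:400,180:460],(400,314)),cv2.resize(d['img'][110:267,80:280],(400,314))])
cv2.imwrite('pics/a7.png',im[:,:,::-1])
```

```text
scene knob_grip [ 672. -139.   73.] 0.87
scene cover [668.  98.  38.] 0.83
scene medium1 [ 521. -588.    2.] 0.88
scene medium1 [ 411. -518.    2.] 0.76
scene medium1 [ 331. -303.   -2.] 0.65
scene small1 [455. -17.  -0.] 0.92
scene small1 [ 479. -150.    0.] 0.71
scene large1 [ 583. -337.   -1.] 0.96
scene jam [ 698. -359.   -1.] 0.79
top knob_grip [ 672. -140.   74.] 0.65
top cover [672.  95.  39.] 0.82
top medium1 [ 525. -586.    0.] 0.83
top medium1 [ 414. -515.    1.] 0.81
top medium1 [ 329. -298.   -3.] 0.73
top small1 [ 479. -148.   -0.] 0.75
top small1 [452. -16.  -3.] 0.64
top small1 [ 672. -141.   74.] 0.62
top large1 [444.  97.  -2.] 0.67
top large1 [ 578. -335.    0.] 0.64
top jam [ 700. -357.    4.] 0.92
top jam [ 577. -338.    0.] 0.71
```

View pics/a7.png

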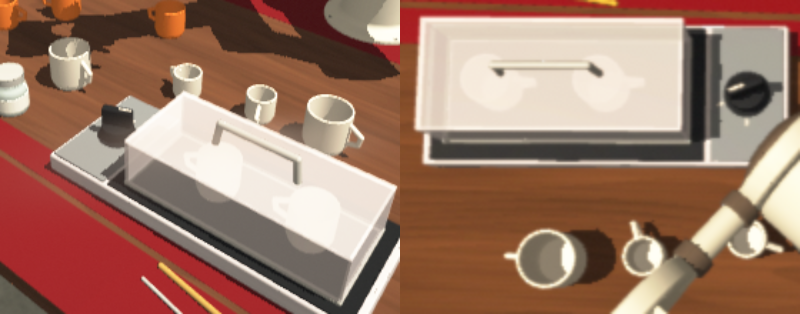

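The final view shows the cover square over both cups, the knob's bar turned about 70° at (748,94) and sprung up, and the small cup standing on the counter. I'll hand it in.

```bash
python3 -c "
from h import *
print(r.sign_off())"
```

```text
the job is handed in; nothing more can be done
None
```

The job is handed in: the two medium cups in the scene stand upright under the squarely seated cover, the small cup is upright on the counter, and the knob was pressed and turned about 68° clockwise and looks sprung up at on (read from the camera pictures; no verdict came back).

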